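# Load two cartons into the labeller's guarded infeed lane

### The job

Load exactly two of the three small cartons into the labelling lane, upright and lengthwise between its guide rails: slide them in under its low roofed guard until the first rests against the end stop and the second is right up against the first. Leave the third carton and everything else on the worktop as they stand.

Things in the scene. Friction and masses are not known exactly. Their poses are not given: they have to be found in the camera images.
- lane: labelling lane, fixed to the worktop. Origin on the worktop, on its centre line, under the guard's front lip; x along the lane INTO the guard, y across, z up. Two steel guide rails 12 mm high, inner faces at y = +-27 mm, 10 mm thick, from x = -100 mm (flared to x = -125 mm at the mouth) to the end; no floor: cartons slide on the worktop
- lane_lip (a point): middle of the lower edge of the front lip of the lane's guard (sheet aluminium roof, clear sides): lane x = 0, z = 80 mm. The guard covers lane x = 0 to 156 mm: roof underside 80 mm, top 85 mm above the worktop; closed sides, inside y = +-38 mm, outside +-45 mm (screw feet to +-54 mm); open only at the front
- lane_stop (a point): foot of the steel end stop that closes the lane's far end, on the centre line: lane x = 150 mm, z = 0
- carton_a: one of three identical small brown cardboard cartons, 66 mm long (its x) x 48 mm wide (its y) x 50 mm high, closed and rigid, about 0.12 kg. Origin at the centre of its underside, z up
- carton_b: one of three identical small brown cardboard cartons, 66 mm long (its x) x 48 mm wide (its y) x 50 mm high, closed and rigid, about 0.12 kg. Origin at the centre of its underside, z up
- carton_c: one of three identical small brown cardboard cartons, 66 mm long (its x) x 48 mm wide (its y) x 50 mm high, closed and rigid, about 0.12 kg. Origin at the centre of its underside, z up
- date_stamp: black and grey hand date stamp standing upright, 30x42x88 mm; a bystander to be left alone. Origin at the centre of its underside
- calib_weight: small brass knobbed weight, 29 mm across, 48 mm high; a bystander to be left alone. Origin at the centre of its underside

How it is judged:
At the end, for the whole second after the job is handed in: Two cartons at rest in the lane, upright and lengthwise within 0.12 rad, centred within 7 mm: the first within 8 mm of the end stop (centre at lane x over 109 mm), the second behind it (centre at 41 to 56 mm). The third upright, within 30 mm of its start (((x of carton_a in the frame of lane between 0.109 and 0.121 m and y of carton_a in the frame of lane between -0.007 and 0.007 m and height (world z) of each of carton_a, carton_b below 0.008 m and angle between each of carton_a, carton_b's own z axis and vertical below 0.12 rad and angle between the x axis of each of carton_a, carton_b and the x axis of lane, either way round below 0.12 rad and linear speed of each of carton_a, carton_b below 0.02 m/s and x of carton_b in the frame of lane between 0.041 and 0.056 m and y of carton_b in the frame of lane between -0.007 and 0.007 m and distance of carton_c from where it was at the start of the episode below 0.03 m and angle between carton_c's own z axis and vertical below 0.2 rad) or (x of carton_a in the frame of lane between 0.109 and 0.121 m and y of carton_a in the frame of lane between -0.007 and 0.007 m and height (world z) of each of carton_a, carton_c below 0.008 m and angle between each of carton_a, carton_c's own z axis and vertical below 0.12 rad and angle between the x axis of each of carton_a, carton_c and the x axis of lane, either way round below 0.12 rad and linear speed of each of carton_a, carton_c below 0.02 m/s and x of carton_c in the frame of lane between 0.041 and 0.056 m and y of carton_c in the frame of lane between -0.007 and 0.007 m and distance of carton_b from where it was at the start of the episode below 0.03 m and angle between carton_b's own z axis and vertical below 0.2 rad) or (x of carton_b in the frame of lane between 0.109 and 0.121 m and y of carton_b in the frame of lane between -0.007 and 0.007 m and height (world z) of each of carton_b, carton_a below 0.008 m and angle between each of carton_b, carton_a's own z axis and vertical below 0.12 rad and angle between the x axis of each of carton_b, carton_a and the x axis of lane, either way round below 0.12 rad and linear speed of each of carton_b, carton_a below 0.02 m/s and x of carton_a in the frame of lane between 0.041 and 0.056 m and y of carton_a in the frame of lane between -0.007 and 0.007 m and distance of carton_c from where it was at the start of the episode below 0.03 m and angle between carton_c's own z axis and vertical below 0.2 rad) or (x of carton_b in the frame of lane between 0.109 and 0.121 m and y of carton_b in the frame of lane between -0.007 and 0.007 m and height (world z) of each of carton_b, carton_c below 0.008 m and angle between each of carton_b, carton_c's own z axis and vertical below 0.12 rad and angle between the x axis of each of carton_b, carton_c and the x axis of lane, either way round below 0.12 rad and linear speed of each of carton_b, carton_c below 0.02 m/s and x of carton_c in the frame of lane between 0.041 and 0.056 m and y of carton_c in the frame of lane between -0.007 and 0.007 m and distance of carton_a from where it was at the start of the episode below 0.03 m and angle between carton_a's own z axis and vertical below 0.2 rad) or (x of carton_c in the frame of lane between 0.109 and 0.121 m and y of carton_c in the frame of lane between -0.007 and 0.007 m and height (world z) of each of carton_c, carton_a below 0.008 m and angle between each of carton_c, carton_a's own z axis and vertical below 0.12 rad and angle between the x axis of each of carton_c, carton_a and the x axis of lane, either way round below 0.12 rad and linear speed of each of carton_c, carton_a below 0.02 m/s and x of carton_a in the frame of lane between 0.041 and 0.056 m and y of carton_a in the frame of lane between -0.007 and 0.007 m and distance of carton_b from where it was at the start of the episode below 0.03 m and angle between carton_b's own z axis and vertical below 0.2 rad) or (x of carton_c in the frame of lane between 0.109 and 0.121 m and y of carton_c in the frame of lane between -0.007 and 0.007 m and height (world z) of each of carton_c, carton_b below 0.008 m and angle between each of carton_c, carton_b's own z axis and vertical below 0.12 rad and angle between the x axis of each of carton_c, carton_b and the x axis of lane, either way round below 0.12 rad and linear speed of each of carton_c, carton_b below 0.02 m/s and x of carton_b in the frame of lane between 0.041 and 0.056 m and y of carton_b in the frame of lane between -0.007 and 0.007 m and distance of carton_a from where it was at the start of the episode below 0.03 m and angle between carton_a's own z axis and vertical below 0.2 rad))); the robot touches nothing.
It fails at once if the date stamp is shifted by more than 30 mm or tipped (distance of date_stamp from where it was at the start of the episode above 0.03 m or angle between date_stamp's own z axis and vertical above 0.4 rad).
It fails at once if the calib weight is shifted by more than 30 mm or tipped (distance of calib_weight from where it was at the start of the episode above 0.03 m or angle between calib_weight's own z axis and vertical above 0.4 rad).
It also fails if it takes over 72 s, if anything falls off the work surface, if the arm or the gripper's body presses on something with over 40 N, if the wrist force passes 120 N, or if a joint passes its speed limit or range.

### The arm

A 6-joint arm with a two-finger parallel gripper is mounted at the origin on a cart in front of the work surface, level with it; the furniture and walls round the work are solid. World frame = base frame: x ahead of the robot, y to its left, z up, the work surface at z = 0. Lengths are in m, angles in rad, forces in N, time in s.
With the tool pointing down it reaches from about 0.225 to 0.875 m from the base axis. Payload 3.4 kg.
Tool frame: the origin (TCP) lies on the mounting face of the last link; the fingertips stand 173 mm ahead of it and the grasp point (between the pads) lies 155 mm ahead of it; z points along the fingers, y is the line along which they close (so a half turn about z gives the same grasp; the last joint's range is limited). The gripper opens to 85 mm and grips with 20 to 120 N. Pads are 22 mm wide; open, the fingers measure 114 mm over their backs; the gripper's body (76 mm by 85 mm) begins 54 mm behind the grasp point. The pads swing forward as they close: fully open they stand 13 mm farther back than shut.
Start: joints at [-1.362, 0.276, 1.505, -0, 1.361, -0.121], TCP at [0.186, -0.544, 0.405] pointing down, gripper open.
Joint ranges: [-2.89, 2.89], [-0.75, 2.08], [0.22, 2.7], [-1.18, 4.32], [0.11, 2.71], [-2.7, 2.7]. Speed limits (rad/s): [2.57, 2.57, 3.14, 3.14, 3.14, 3.14].

### API

Orientations are given as a unit quaternion [w, x, y, z].
In Python, from rig import manip gives the robot as it stands.
- The arm moves only by the tool carry_out, never from a script. Its arguments are lists of equal length, an entry for each row: "linear": the shift along the world's x, y, z each as a share of 500 mm, from -1 to 1, a list of three; "angular": the turn, a rotation vector about the world's x, y, z each as a share of 0.08 rad, from -1 to 1, a list of three; "hand": the opening, from 0 (shut) to 1 (fully open). In form: {"linear": [[x, y, z], ...], "angular": [[rx, ry, rz], ...], "hand": [hand, ...]}. A call has 1 to 8 rows; each row shifts and turns the commanded pose from where the row before left it; what a row does not reach is not made up. A row lasts 1/12 s, in which the tool goes at most 41.7 mm and 7.16 degrees, less where a joint would pass 70% of its speed; a pose out of reach is approached as far as the arm can. A call with a number of a shift or a turn outside -1 to 1 is refused whole. A call with a gripper value outside its range is refused whole. The fingers move at their own pace and stop on an object; "force" is the grip in N (left out, the last holds). Time passes only in rows, so rows that do not move let the fingers close. It gives the time, the measured TCP pose, the force, the opening and the grip force at its end, in the units of the state.
- manip.get_state(): the state, without advancing time (a new reading comes with each control period).
- manip.get_image(name): name is "scene" or "top" or "wrist"; returns the picture (480x640x3 uint8, red, green, blue); there is no depth.
- manip.camera_params(name): a dict with "fx", "fy", "cx", "cy" (pixels), "view" (4x4, takes a point from world to camera coordinates); the wrist camera has in their place "hand_eye" (4x4, takes a point from camera to tool coordinates, whose origin is the TCP and whose axes are the flange's). Camera axes: x right, y down, z forward; pixel columns grow to the right and rows downward; lengths in m; the calibration is good to about 2 mm. A picture is of the moment at which its call begins: read the wrist's pose just before it. camera_params takes no time and is no camera call.
- manip.sign_off(): hands the job in; it is judged then, once.
The state is a dict: "clock": time; "qpos": joint angles; "qd": joint speeds; "effort": joint torques, N m; "position": TCP position; "ee_rot": TCP orientation; "contact_force": force on the tool from outside, world axes, zero at the start; "moment": the same for the moment, N m; "width": finger opening in m; "gripper_force": force on a finger pad.
Only numpy, scipy, OpenCV 4.12 (cv2) and the standard library are available. Lean on these libraries where they do the work, as an engineer would, in place of code of your own. Each camera call takes 0.05 s, during which the arm holds its last target. There are 200 camera calls.

## Working session

There is one attempt and no reset: what is moved stays moved. The work goes in short steps, Python scripts to look and compute and a tool call to move; the robot and the scene stay as the last step left them, time stands still between calls to the robot, and variables do not carry over. Pictures are saved under pics/ and viewed, at most 10 in all, crops included, and the job is handed in when it is done.

Besides the shell and the picture viewer there is one more tool, called after ">>>" as name(argument=value, ...), one argument or row to a line, values as JSON. carry_out: Moves the arm, as the interface text tells. Its arguments: {"type":"object","properties":{"linear":{"type":"array"},"angular":{"type":"array"},"hand":{"type":"array"},"force":{"type":"number"}},"required":["linear","angular","hand"]}

```bash
mkdir -p pics; python3 - <<'E'
from rig import manip
import cv2,numpy as np
s=manip.get_state();print(s)
for n in("scene","top"):
    im=manip.get_image(n);cv2.imwrite(f"pics/{n}0.png",im[...,::-1]);p=manip.camera_params(n);print(n,p)
print(manip.camera_params("wrist"))
E
```

```text
{'clock': 0.0, 'qpos': array([-1.36200375e+00,  2.76563984e-01,  1.50616323e+00, -1.17659522e-05,
        1.36066522e+00, -1.21023909e-01]), 'qd': array([ 0.00141145,  0.00025205, -0.00053165,  0.00022425,  0.00037383,
        0.00011948]), 'effort': array([ 6.28099006e-04, -4.16769826e+01, -2.45808417e+01, -5.47545151e-04,
        1.08598653e-02, -8.42051634e-06]), 'position': array([ 0.18615777, -0.54379393,  0.40384511]), 'ee_rot': array([-8.98775043e-04,  9.86432821e-01,  1.64162968e-01, -4.52254920e-05]), 'contact_force': array([-0.73646031,  0.5262069 ,  0.7856489 ]), 'moment': array([ 4.18663473e-03, -5.04576844e-05, -1.85293078e-03]), 'gripper_force': 0.0, 'width': 0.0855640285348356}
scene {'fx': 603.9736193395551, 'fy': 603.9736193395551, 'cx': 323.81813502076204, 'cy': 232.55765141476235, 'view': array([[-0.47242364, -0.88119525,  0.01763086,  0.23160418],
       [-0.68877331,  0.35663417, -0.63119205,  0.43472524],
       [ 0.54991566, -0.31033371, -0.77542618,  0.7051125 ],
       [ 0.        ,  0.        ,  0.        ,  1.        ]])}
top {'fx': 509.1003961019154, 'fy': 509.1003961019154, 'cx': 319.68000202351374, 'cy': 242.95680659649454, 'view': array([[ 0.01975804, -0.99976993, -0.00834958, -0.02676482],
       [-0.99426822, -0.01877028, -0.10525392,  0.57368867],
       [ 0.10507298,  0.01038133, -0.99441033,  0.99115019],
       [ 0.        ,  0.        ,  0.        ,  1.        ]])}
{'fx': 428.44842978115616, 'fy': 428.44842978115616, 'cx': 317.29498592724383, 'cy': 227.147798062979, 'hand_eye': array([[-1.17418076e-03, -9.50979450e-01, -3.09251852e-01,
         7.96240255e-02],
       [ 9.99999311e-01, -1.11955763e-03, -3.54092147e-04,
         3.02863028e-04],
       [-9.49091631e-06, -3.09252054e-01,  9.50980109e-01,
         3.13035883e-02],
       [ 0.00000000e+00,  0.00000000e+00,  0.00000000e+00,
         1.00000000e+00]])}
```

View pics/scene0.png

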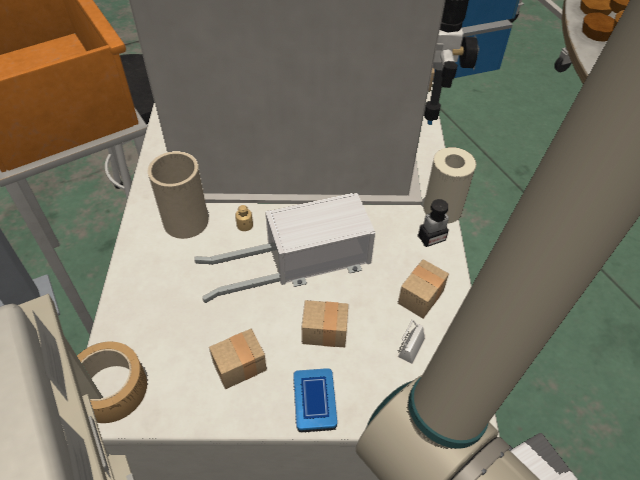

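View pics/top0.png

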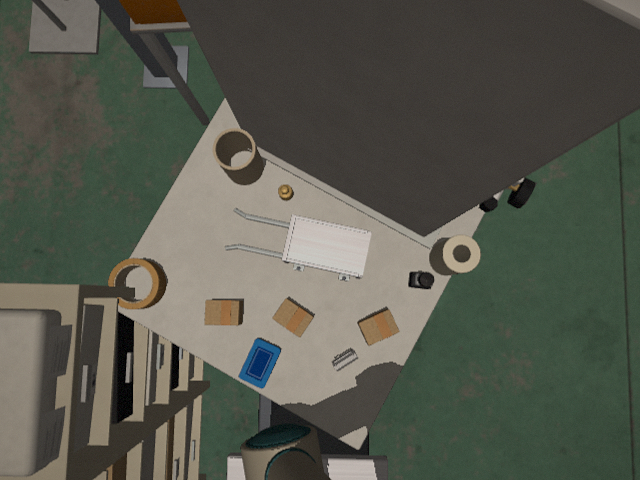

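The scene picture shows the lane at about (205-370, 200-300), the mouth at left. The cartons are at (238,358), (325,323) and (423,288), the stamp at (434,222), and the weight at (244,217). The top picture shows the guard at (287-370, 215-277), and the cartons at (223,311), (293,316) and (378,326). The next step is enlarged crops.

```bash
python3 - <<'E'
import cv2
t=cv2.imread("pics/top0.png")[175:360,190:440];cv2.imwrite("pics/tc.png",cv2.resize(t,None,fx=3.2,fy=3.2,interpolation=cv2.INTER_CUBIC))
t=cv2.imread("pics/scene0.png")[190:400,190:460];cv2.imwrite("pics/sc.png",cv2.resize(t,None,fx=2.8,fy=2.8,interpolation=cv2.INTER_CUBIC))
E
```

```text
(no output)
```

View pics/tc.png

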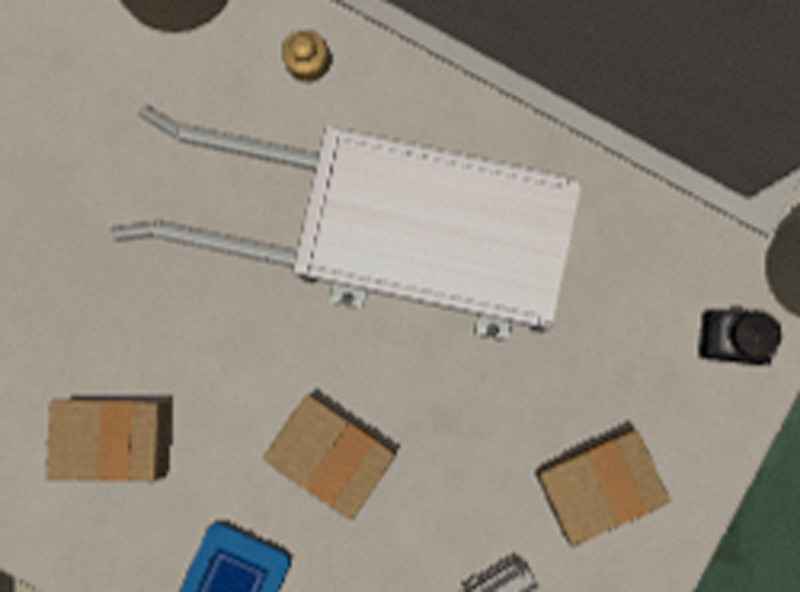

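View pics/sc.png

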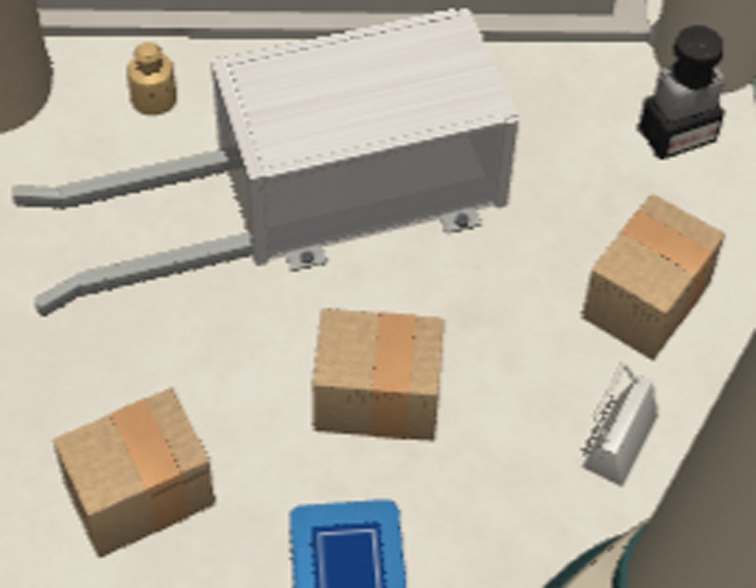

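The enlarged crops give all four top corners of each carton and of the guard roof in both views. I'll triangulate those.

```bash
cat >h.py <<'E'
import numpy as np,cv2
from rig import manip
def P(n):
    p=manip.camera_params(n);return np.array([[p["fx"],0,p["cx"]],[0,p["fy"],p["cy"]],[0,0,1]])@p["view"][:3]
def tri(t,s):
    X=cv2.triangulatePoints(P("top"),P("scene"),np.array(t,float).T,np.array(s,float).T);return (X[:3]/X[3]).T
def plane(n,uv,z):
    M=P(n);H=np.c_[M[:,0],M[:,1],M[:,2]*z+M[:,3]]
    X=np.linalg.inv(H)@np.c_[np.array(uv,float),np.ones(len(uv))].T;return (X[:2]/X[2]).T
def T(a):return (np.array(a)+.5)/3.2-.5+[190,175]
def S(a):return (np.array(a)+.5)/2.8-.5+[190,190]
E
python3 - <<'E'
from h import *
np.set_printoptions(precision=4,suppress=True)
D={"L":([(50,402),(158,402),(155,480),(47,480)],[(55,441),(173,391),(209,458),(92,505)],.05),
"M":([(265,458),(313,394),(395,453),(352,518)],[(314,377),(321,309),(443,318),(439,383)],.05),
"R":([(538,472),(632,428),(668,498),(575,545)],[(595,262),(655,197),(722,236),(660,303)],.05),
"G":([(297,275),(327,128),(580,180),(553,327)],[(254,174),(213,60),(468,10),(517,117)],.085)}
for k,(t,s,z) in D.items():
    X=tri(T(t),S(s));print(k,"z",X[:,2],"c",X.mean(0),"sides",np.linalg.norm(np.roll(X,-1,0)-X,axis=1))
    for n,f,a in(("top",T,t),("scene",S,s)):
        A=plane(n,f(a),z);r=np.roll(A,-1,0)-A
        print("  ",n,A.mean(0),"len",np.linalg.norm(r,axis=1),"ang",np.arctan2(r[:,1],r[:,0]))
print("rails top",plane("top",T([(178,132),(318,162),(158,228),(295,258),(147,109),(115,233)]),.012))
print("rails scene",plane("scene",S([(62,195),(228,158),(82,283),(248,243)]),.012))
print("weight,stamp",plane("top",T([(305,55),(738,335)]),.04),plane("scene",S([(152,100),(687,130)]),.01))
# wall foot
print("wall",plane("top",T([(335,0),(765,235)]),0.))
E
```

```text
L z [0.0509 0.0465 0.0513 0.0605] c [0.4327 0.1707 0.0523] sides [0.0652 0.0467 0.0634 0.0473]
   top [0.4327 0.1717] len [0.0658 0.0469 0.0655 0.0469] ang [-1.551   3.1393  1.591   0.0047]
   scene [0.4336 0.1703] len [0.0644 0.0435 0.0617 0.0415] ang [-1.5889 -3.132   1.5167  0.0764]
M z [0.0559 0.0468 0.0496 0.0596] c [0.427  0.0327 0.053 ] sides [0.0482 0.064  0.0469 0.0642]
   top [0.4267 0.0327] len [0.0481 0.0613 0.0467 0.0639] ang [-0.6225 -2.1695  2.5735  0.9951]
   scene [0.4286 0.0319] len [0.0419 0.0655 0.0399 0.0651] ang [-0.5587 -2.1385  2.5722  1.034 ]
R z [0.0568 0.0483 0.0471 0.0571] c [ 0.4116 -0.1328  0.0523] sides [0.0644 0.0449 0.0656 0.0444]
   top [ 0.4121 -0.1321] len [0.0629 0.0469 0.0629 0.0486] ang [-1.1182 -2.655   2.0512  0.4868]
   scene [ 0.4124 -0.1345] len [0.0586 0.0436 0.0595 0.0422] ang [-1.1911 -2.7171  1.9271  0.4054]
G z [0.091  0.0866 0.0805 0.084 ] c [ 0.5634 -0.0304  0.0855] sides [0.0896 0.1549 0.0886 0.1532]
   top [ 0.5635 -0.0299] len [0.0896 0.1538 0.0888 0.1541] ang [-0.1739 -1.757   2.971   1.3896]
   scene [ 0.5636 -0.0304] len [0.0862 0.1535 0.0849 0.1513] ang [-0.1711 -1.7894  2.9444  1.3606]
rails top [[0.629  0.1386]
 [0.6113 0.0481]
 [0.5668 0.1492]
 [0.5493 0.0611]
 [0.6436 0.1591]
 [0.5631 0.1765]]
rails scene [[0.6269 0.137 ]
 [0.6069 0.0385]
 [0.5636 0.1499]
 [0.5451 0.0546]]
weight,stamp [[ 0.675   0.056 ]
 [ 0.5048 -0.2152]] [[ 0.6713  0.0603]
 [ 0.4984 -0.2215]]
wall [[ 0.7202  0.0406]
 [ 0.5709 -0.2401]]
```

>>> carry_out(
  linear=[
    [0.02,0.048,0],
    [0.02,0.048,0],
    [0.02,0.048,0],
    [0.02,0.048,0],
    [0.02,0.048,0],
    [0.02,0.048,0],
    [0.02,0.048,0],
    [0.02,0.048,0],
  ],
  angular=[
    [0,0,0.342],
    [0,0,0.342],
    [0,0,0.342],
    [0,0,0.342],
    [0,0,0.342],
    [0,0,0.342],
    [0,0,0.342],
    [0,0,0.342],
  ],
  hand=[1,1,1,1,1,1,1,1],
)

```text
clock: 0.77
position: [0.2664, -0.3507, 0.4043]
ee_rot: [-0.0, 0.962, 0.271, -0.0]
contact_force: [0.2, -0.1, 0.0]
width: 0.0855
gripper_force: 0.0
```

>>> carry_out(
  linear=[
    [0.02,0.048,0],
    [0.02,0.048,0],
    [0.02,0.048,0],
    [0.02,0.048,0],
    [0.02,0.048,0],
    [0.02,0.048,0],
    [0.02,0.048,0],
    [0.02,0.048,0],
  ],
  angular=[
    [0,0,0.342],
    [0,0,0.342],
    [0,0,0.342],
    [0,0,0.342],
    [0,0,0.342],
    [0,0,0.342],
    [0,0,0.342],
    [0,0,0.342],
  ],
  hand=[1,1,1,1,1,1,1,1],
)

```text
clock: 1.43
position: [0.3463, -0.1587, 0.4045]
ee_rot: [-0.0, 0.927, 0.375, -0.0]
contact_force: [0.8, -0.3, -0.1]
width: 0.0854
gripper_force: 0.0
```

>>> carry_out(
  linear=[
    [0.02,0.048,0],
    [0.02,0.048,0],
    [0.02,0.048,0],
    [0.02,0.048,0],
    [0.02,0.048,0],
    [0.02,0.048,0],
    [0.02,0.048,0],
    [0.02,0.048,0],
  ],
  angular=[
    [0,0,0.342],
    [0,0,0.342],
    [0,0,0.342],
    [0,0,0.342],
    [0,0,0.342],
    [0,0,0.342],
    [0,0,0.342],
    [0,0,0.342],
  ],
  hand=[1,1,1,1,1,1,1,1],
)

```text
clock: 2.1
position: [0.4263, 0.0333, 0.4045]
ee_rot: [-0.0, 0.88, 0.474, -0.0]
contact_force: [-0.0, -0.7, -0.2]
width: 0.0852
gripper_force: 0.0
```

>>> carry_out(
  linear=[
    [0,0,0],
    [0,0,0],
    [0,0,0],
  ],
  angular=[
    [0,0,0],
    [0,0,0],
    [0,0,0],
  ],
  hand=[1,1,1],
  force=30,
)

```text
clock: 2.35
position: [0.4259, 0.0318, 0.4044]
ee_rot: [0.0, 0.881, 0.474, -0.001]
contact_force: [-0.4, -0.1, -0.6]
width: 0.0854
gripper_force: 0.0
```

```bash
cat >>h.py <<'E'
from scipy.spatial.transform import Rotation as R
def pose():
    s=manip.get_state();q=s["ee_rot"];M=np.eye(4);M[:3,:3]=R.from_quat([q[1],q[2],q[3],q[0]]).as_matrix();M[:3,3]=s["position"];return s,M
def wplane(M,uv,z):
    p=manip.camera_params("wrist");C=M@p["hand_eye"];uv=np.array(uv,float)
    d=np.c_[(uv[:,0]-p["cx"])/p["fx"],(uv[:,1]-p["cy"])/p["fy"],np.ones(len(uv))]@C[:3,:3].T
    return C[:3,3]+d*((z-C[2,3])/d[:,2])[:,None]
def show():
    s,M=pose();print("clk",round(s["clock"],2),"pos",s["position"].round(4),"a_y",np.arctan2(M[1,1],M[0,1]).round(4),"zax",M[:3,2].round(3),"F",s["contact_force"].round(1),"w",s["width"].round(4),"g",round(s["gripper_force"],1),"q",s["qpos"].round(2))
E
python3 - <<'E'
from h import *
show();s,M=pose();np.save("M0.npy",M)
cv2.imwrite("pics/w0.png",manip.get_image("wrist")[...,::-1])
E
```

```text
Traceback (most recent call last):
  File "h.py", line 20, in show
    s,M=pose();print("clk",round(s["clock"],2),"pos",s["position"].round(4),"a_y",np.arctan2(M[1,1],M[0,1]).round(4),"zax",M[:3,2].round(3),"F",s["contact_force"].round(1),"w",s["width"].round(4),"g",round(s["gripper_force"],1),"q",s["qpos"].round(2))
                                                                                                                                                                                ^^^^^^^^^^^^^^^^
AttributeError: 'float' object has no attribute 'round'
```

```bash
sed -i 's/s\["width"\].round(4)/round(s["width"],4)/' h.py
python3 - <<'E'
from h import *
show();s,M=pose();np.save("M0.npy",M)
cv2.imwrite("pics/w0.png",manip.get_image("wrist")[...,::-1])
E
```

```text
clk 2.35 pos [0.4259 0.0318 0.4044] a_y -0.584 zax [-0.001 -0.001 -1.   ] F [-0.4 -0.1 -0.6] w 0.0854 g 0.0 q [-0.09  0.05  1.79 -0.    1.3   0.5 ]
```

View pics/w0.png

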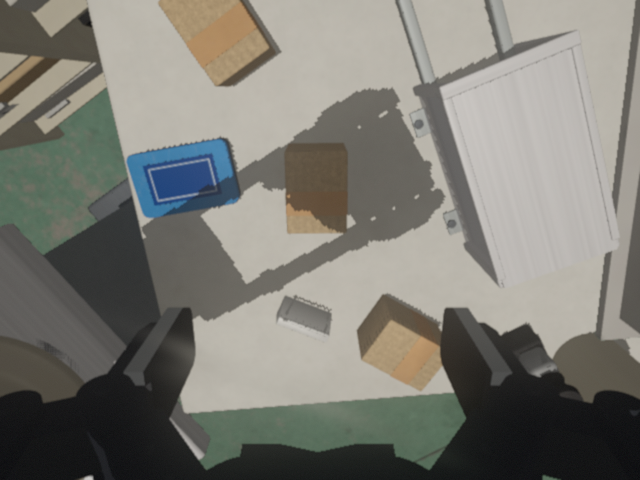

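The wrist picture shows carton M's top at (285,143), (348,143), (347,234), (287,232), square to the fingers. The guard is at right, with its roof corners at (440,88), (578,32), (617,245) and (503,286).

```bash
python3 - <<'E'
from h import *
np.set_printoptions(precision=4,suppress=True)
M=np.load("M0.npy")
def rep(uv,z):
    A=wplane(M,uv,z)[:,:2];r=np.roll(A,-1,0)-A;print(A.mean(0),np.linalg.norm(r,axis=1),np.arctan2(r[:,1],r[:,0]))
rep([(285,143),(348,143),(347,234),(287,232)],.05)
rep([(440,88),(578,32),(617,245),(503,286)],.085)
E
```

```text
[0.4281 0.0356] [0.047  0.0717 0.0478 0.07  ] [-0.5851 -2.1448  2.5213  0.985 ]
[ 0.5633 -0.0287] [0.0883 0.15   0.0839 0.1514] [-0.2049 -1.785   2.9528  1.3862]
```

>>> carry_out(
  linear=[
    [0.003,0.002,-0.054],
    [0,0,-0.054],
    [0,0,-0.054],
    [0,0,-0.054],
    [0,0,-0.054],
    [0,0,-0.054],
    [0,0,-0.054],
    [0,0,-0.054],
  ],
  angular=[
    [0,0,0],
    [0,0,0],
    [0,0,0],
    [0,0,0],
    [0,0,0],
    [0,0,0],
    [0,0,0],
    [0,0,0],
  ],
  hand=[1,1,1,1,1,1,1,1],
  force=30,
)

```text
clock: 3.07
position: [0.4274, 0.0318, 0.1879]
ee_rot: [0.0, 0.881, 0.472, 0.0]
contact_force: [-0.7, 0.4, 0.9]
width: 0.0852
gripper_force: 0.0
```

>>> carry_out(
  linear=[
    [0,0,0],
    [0,0,0],
    [0,0,0],
    [0,0,0],
    [0,0,0],
    [0,0,0],
    [0,0,0],
    [0,0,0],
  ],
  angular=[
    [0,0,0],
    [0,0,0],
    [0,0,0],
    [0,0,0],
    [0,0,0],
    [0,0,0],
    [0,0,0],
    [0,0,0],
  ],
  hand=[1,0,0,0,0,0,0,0],
  force=30,
)

```text
clock: 3.73
position: [0.4284, 0.0328, 0.1904]
ee_rot: [0.001, 0.881, 0.474, 0.001]
contact_force: [-1.6, -1.6, 8.2]
width: 0.0473
gripper_force: 32.7
```

>>> carry_out(
  linear=[
    [0,0,0],
    [0,0,0],
    [0,0,0],
    [0,0,0],
  ],
  angular=[
    [0,0,0],
    [0,0,0],
    [0,0,0],
    [0,0,0],
  ],
  hand=[0,0,0,0],
)

```text
clock: 4.07
position: [0.4284, 0.0328, 0.1904]
ee_rot: [0.001, 0.881, 0.474, 0.001]
contact_force: [-0.9, -1.3, 7.4]
width: 0.0475
gripper_force: 32.7
```

>>> carry_out(
  linear=[
    [0,0,0.03],
    [0,0,0.07],
    [0,0,0.07],
    [0,0,0.04],
  ],
  angular=[
    [0,0,0],
    [0,0,0],
    [0,0,0],
    [0,0,0],
  ],
  hand=[0,0,0,0],
)

```text
clock: 4.4
position: [0.4284, 0.033, 0.2976]
ee_rot: [0.002, 0.881, 0.474, 0.003]
contact_force: [1.6, -0.2, -0.8]
width: 0.0476
gripper_force: 31.8
```

>>> carry_out(
  linear=[
    [0.0397,0.0144,0],
    [0.0397,0.0144,0],
    [0.0397,0.0144,0],
    [0.0397,0.0144,0],
    [0.0397,0.0144,0],
    [0.0397,0.0144,0],
    [0.0397,0.0144,0],
    [0.0397,0.0144,0],
  ],
  angular=[
    [0,0,0.61],
    [0,0,0.61],
    [0,0,0.61],
    [0,0,0.61],
    [0,0,0.61],
    [0,0,0.61],
    [0,0,0.61],
    [0,0,0.61],
  ],
  hand=[0,0,0,0,0,0,0,0],
)

```text
clock: 5.07
position: [0.5873, 0.0911, 0.2945]
ee_rot: [0.0, 0.771, 0.636, 0.0]
contact_force: [0.6, 0.5, -0.3]
width: 0.0475
gripper_force: 31.7
```

>>> carry_out(
  linear=[
    [0,0,0],
    [0,0,0],
    [0,0,0],
    [0,0,0],
  ],
  angular=[
    [0,0,0],
    [0,0,0],
    [0,0,0],
    [0,0,0],
  ],
  hand=[0,0,0,0],
)

```text
clock: 5.4
position: [0.5854, 0.0904, 0.2939]
ee_rot: [-0.0, 0.772, 0.635, -0.0]
contact_force: [-0.6, -0.5, -0.1]
width: 0.0477
gripper_force: 31.7
```

```bash
python3 - <<'E'
from h import *
show()
a=manip.get_image("wrist")[...,::-1];b=manip.get_image("top")[...,::-1][175:335,190:390]
a=cv2.resize(a,(426,320));b=cv2.resize(b,(370,296),interpolation=cv2.INTER_CUBIC)
c=np.zeros((320,796,3),np.uint8);c[:,:426]=a;c[:296,426:]=b;cv2.imwrite("pics/c1.png",c)
E
```

```text
clk 5.4 pos [0.5854 0.0904 0.2939] a_y -0.1943 zax [-0.001 -0.    -1.   ] F [-0.6 -0.5 -0.1] w 0.0477 g 31.7 q [ 0.04  0.38  1.64 -0.    1.13  0.23]
```

View pics/c1.png

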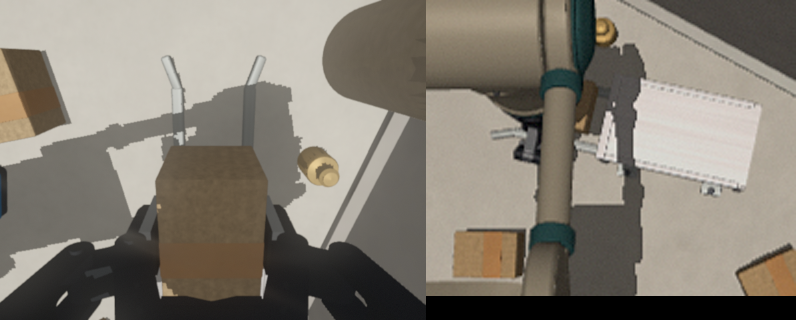

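The picture shows the carton gripped squarely with the lane rails beyond it: the left rail at about (178,92), the right at (249,92). I'll use them to check the centre line.

```bash
python3 - <<'E'
from h import *
s,M=pose();u=np.array([np.cos(-1.766),np.sin(-1.766)]);v=np.array([-u[1],u[0]])
o=np.array([.5785,.0463])
for uv in [(178,95),(249,92),(182,130),(247,130)]:
    p=wplane(M,[(uv[0]*1.502,uv[1]*1.5)],.012)[0,:2]-o;print(p@u,p@v)
p=M[:2,3]-o;print("tool",p@u,p@v)
E
```

```text
-0.09368370194980968 -0.030183931125509426
-0.0962191351805098 0.03136434407823348
-0.0625239223960104 -0.0277129261200045
-0.062495670079085706 0.030928932977481376
tool -0.04457038965454432 -0.001568676560523928
```

>>> carry_out(
  linear=[
    [0.0045,-0.001,-0.034],
    [0,0,-0.034],
    [0,0,-0.034],
    [0,0,-0.034],
    [0,0,-0.034],
    [0,0,-0.034],
    [0,0,0],
    [0,0,0],
  ],
  angular=[
    [0,0,0],
    [0,0,0],
    [0,0,0],
    [0,0,0],
    [0,0,0],
    [0,0,0],
    [0,0,0],
    [0,0,0],
  ],
  hand=[0,0,0,0,0,0,0,0],
)

```text
clock: 6.17
position: [0.5883, 0.0898, 0.1915]
ee_rot: [-0.0, 0.772, 0.635, -0.0]
contact_force: [0.2, -0.1, -0.6]
width: 0.0477
gripper_force: 33.1
```

>>> carry_out(
  linear=[
    [0,0,-0.002],
    [0,0,0],
    [0,0,0],
    [0,0,0],
    [0,0,0],
    [0,0,0.03],
    [0,0,0.07],
    [0,0,0.07],
  ],
  angular=[
    [0,0,0],
    [0,0,0],
    [0,0,0],
    [0,0,0],
    [0,0,0],
    [0,0,0],
    [0,0,0],
    [0,0,0],
  ],
  hand=[0,0.8,0.8,0.8,0.8,0.8,0.8,0.8],
)

```text
clock: 6.83
position: [0.588, 0.09, 0.2753]
ee_rot: [-0.001, 0.772, 0.635, -0.002]
contact_force: [0.9, 0.4, -0.1]
width: 0.0681
gripper_force: 0.0
```

>>> carry_out(
  linear=[
    [-0.0388,0.0203,0.02],
    [-0.0388,0.0203,0.02],
    [-0.0388,0.0203,0.02],
    [-0.0388,0.0203,0.02],
    [-0.0388,0.0203,0.02],
    [-0.0388,0.0203,0.02],
    [-0.0388,0.0203,0.02],
    [-0.0388,0.0203,0],
  ],
  angular=[
    [0,0,0.312],
    [0,0,0.312],
    [0,0,0.312],
    [0,0,0.312],
    [0,0,0.312],
    [0,0,0.312],
    [0,0,0.312],
    [0,0,0.312],
  ],
  hand=[1,1,1,1,1,1,1,1],
)

```text
clock: 7.5
position: [0.4331, 0.1718, 0.3478]
ee_rot: [0.001, 0.705, 0.71, 0.002]
contact_force: [0.0, 0.7, 0.5]
width: 0.0852
gripper_force: 0.0
```

>>> carry_out(
  linear=[
    [0,0,0],
    [0,0,0],
    [0,0,0],
  ],
  angular=[
    [0,0,0],
    [0,0,0],
    [0,0,0],
  ],
  hand=[1,1,1],
)

```text
clock: 7.75
position: [0.434, 0.1712, 0.346]
ee_rot: [0.001, 0.705, 0.709, 0.001]
contact_force: [0.4, 0.9, 0.1]
width: 0.0854
gripper_force: 0.0
```

```bash
python3 - <<'E'
from h import *
show();s,M=pose();np.save("M1.npy",M)
cv2.imwrite("pics/w1.png",manip.get_image("wrist")[...,::-1])
E
```

```text
clk 7.75 pos [0.434  0.1712 0.346 ] a_y 0.0058 zax [ 0.002 -0.    -1.   ] F [0.4 0.9 0.1] w 0.0854 g 0.0 q [ 0.23  0.16  1.82 -0.    1.16  0.22]
```

View pics/w1.png

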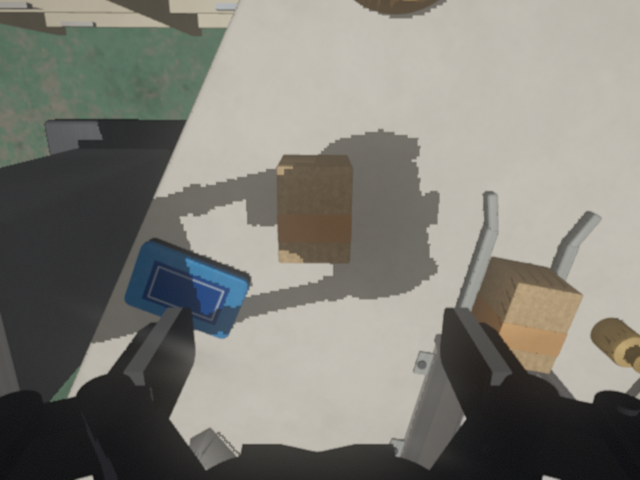

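The wrist picture shows carton L at x 278-352, y 160-263, square to the fingers. The first carton stands upright between the rails at (530,315).

>>> carry_out(
  linear=[
    [-0.003,0,-0.0395],
    [0,0,-0.0395],
    [0,0,-0.0395],
    [0,0,-0.0395],
    [0,0,-0.0395],
    [0,0,-0.0395],
    [0,0,-0.0395],
    [0,0,-0.0395],
  ],
  angular=[
    [0,0,0],
    [0,0,0],
    [0,0,0],
    [0,0,0],
    [0,0,0],
    [0,0,0],
    [0,0,0],
    [0,0,0],
  ],
  hand=[1,1,1,1,1,1,1,1],
)

```text
clock: 8.47
position: [0.4332, 0.1708, 0.1864]
ee_rot: [0.0, 0.706, 0.709, 0.0]
contact_force: [-0.2, 0.3, 0.0]
width: 0.0852
gripper_force: 0.0
```

>>> carry_out(
  linear=[
    [0,0,0],
    [0,0,0],
    [0,0,0],
    [0,0,0],
    [0,0,0],
    [0,0,0],
    [0,0,0],
    [0,0,0],
  ],
  angular=[
    [0,0,0],
    [0,0,0],
    [0,0,0],
    [0,0,0],
    [0,0,0],
    [0,0,0],
    [0,0,0],
    [0,0,0],
  ],
  hand=[1,0,0,0,0,0,0,0],
)

```text
clock: 9.13
position: [0.4328, 0.1714, 0.1889]
ee_rot: [0.001, 0.705, 0.709, 0.001]
contact_force: [0.1, 0.1, 6.6]
width: 0.0477
gripper_force: 33.1
```

>>> carry_out(
  linear=[
    [0,0,0],
    [0,0,0],
    [0,0,0],
    [0,0,0],
  ],
  angular=[
    [0,0,0],
    [0,0,0],
    [0,0,0],
    [0,0,0],
  ],
  hand=[0,0,0,0],
)

```text
clock: 9.47
position: [0.4328, 0.1714, 0.1889]
ee_rot: [0.001, 0.705, 0.709, 0.001]
contact_force: [0.8, -1.6, 5.8]
width: 0.0476
gripper_force: 33.1
```

>>> carry_out(
  linear=[
    [0,0,0.03],
    [0,0,0.07],
    [0,0,0.07],
    [0,0,0.03],
  ],
  angular=[
    [0,0,0],
    [0,0,0],
    [0,0,0],
    [0,0,0],
  ],
  hand=[0,0,0,0],
)

```text
clock: 9.8
position: [0.4328, 0.1716, 0.2914]
ee_rot: [0.001, 0.705, 0.709, 0.002]
contact_force: [0.9, 0.4, -0.9]
width: 0.0474
gripper_force: 32.3
```

>>> carry_out(
  linear=[
    [0.0425,-0.0019,0],
    [0.0425,-0.0019,0],
    [0.0425,-0.0019,0],
    [0.0425,-0.0019,0],
    [0.0425,-0.0019,0],
    [0.0425,-0.0019,0],
    [0.0425,-0.0019,0],
    [0.0425,-0.0019,0],
  ],
  angular=[
    [0,0,-0.313],
    [0,0,-0.313],
    [0,0,-0.313],
    [0,0,-0.313],
    [0,0,-0.313],
    [0,0,-0.313],
    [0,0,-0.313],
    [0,0,-0.313],
  ],
  hand=[0,0,0,0,0,0,0,0],
)

```text
clock: 10.47
position: [0.6026, 0.1636, 0.2873]
ee_rot: [-0.0, 0.773, 0.635, -0.001]
contact_force: [0.8, -0.3, -1.1]
width: 0.0474
gripper_force: 32.2
```

>>> carry_out(
  linear=[
    [0,0,0],
    [0,0,0],
    [0,0,0],
    [0,0,0],
  ],
  angular=[
    [0,0,0],
    [0,0,0],
    [0,0,0],
    [0,0,0],
  ],
  hand=[0,0,0,0],
)

```text
clock: 10.8
position: [0.6009, 0.1637, 0.2874]
ee_rot: [-0.001, 0.772, 0.635, -0.001]
contact_force: [0.2, -0.7, -1.0]
width: 0.0476
gripper_force: 32.2
```

```bash
cat >>h.py <<'E'
def lane():
    s,M=pose();u=np.array([np.cos(-1.766),np.sin(-1.766)]);v=np.array([-u[1],u[0]]);p=M[:2,3]-[.5785,.0463];print("lane xy",p@u,p@v)
E
python3 -c "
from h import *
show();lane()"
```

```text
clk 10.8 pos [0.6009 0.1637 0.2874] a_y -0.1942 zax [-0.002 -0.    -1.   ] F [ 0.2 -0.7 -1. ] w 0.0476 g 32.2 q [0.15 0.43 1.57 0.   1.14 0.35]
lane xy -0.11954596240970179 -0.0007945234353352245
```

>>> carry_out(
  linear=[
    [0.0034,-0.0006,-0.0323],
    [0,0,-0.0323],
    [0,0,-0.0323],
    [0,0,-0.0323],
    [0,0,-0.0323],
    [0,0,-0.0323],
    [0,0,0],
    [0,0,0],
  ],
  angular=[
    [0,0,0],
    [0,0,0],
    [0,0,0],
    [0,0,0],
    [0,0,0],
    [0,0,0],
    [0,0,0],
    [0,0,0],
  ],
  hand=[0,0,0,0,0,0,0,0],
)

```text
clock: 11.47
position: [0.6029, 0.1635, 0.1907]
ee_rot: [-0.0, 0.772, 0.635, -0.001]
contact_force: [-0.5, 0.2, -2.2]
width: 0.0473
gripper_force: 33.0
```

>>> carry_out(
  linear=[
    [-0.0038,-0.019,0],
    [-0.0038,-0.019,0],
    [-0.0038,-0.019,0],
    [-0.0038,-0.019,0],
  ],
  angular=[
    [0,0,0],
    [0,0,0],
    [0,0,0],
    [0,0,0],
  ],
  hand=[0,0,0,0],
)

```text
clock: 11.8
position: [0.5959, 0.1243, 0.1915]
ee_rot: [0.0, 0.773, 0.635, 0.0]
contact_force: [-0.1, 1.1, -0.1]
width: 0.0473
gripper_force: 33.0
```

>>> carry_out(
  linear=[
    [-0.0038,-0.019,0],
    [-0.0038,-0.019,0],
    [-0.0038,-0.019,0],
    [-0.0038,-0.019,0],
    [0,0,0],
    [0,0,0],
  ],
  angular=[
    [0,0,0],
    [0,0,0],
    [0,0,0],
    [0,0,0],
    [0,0,0],
    [0,0,0],
  ],
  hand=[0,0,0,0,0,0],
)

```text
clock: 12.3
position: [0.5883, 0.0865, 0.1907]
ee_rot: [-0.0, 0.773, 0.635, -0.0]
contact_force: [-0.2, 0.3, -0.8]
width: 0.0478
gripper_force: 33.0
```

```bash
python3 -c "
from h import *
show();lane()"
```

```text
clk 12.3 pos [0.5883 0.0865 0.1907] a_y -0.1958 zax [-0.001 -0.    -1.   ] F [-0.2  0.3 -0.8] w 0.0478 g 33.0 q [ 0.03  0.49  1.75 -0.    0.9   0.23]
lane xy -0.041289100561205556 0.0018280448300054951
```

>>> carry_out(
  linear=[
    [0,0,0],
    [0,0,0],
    [0,0,0],
    [0,0,0],
    [0,0,0],
    [0,0,0.05],
    [0,0,0.08],
    [0,0,0.08],
  ],
  angular=[
    [0,0,0],
    [0,0,0],
    [0,0,0],
    [0,0,0],
    [0,0,0],
    [0,0,0],
    [0,0,0],
    [0,0,0],
  ],
  hand=[0.8,0.8,0.8,0.8,0.8,0.8,0.8,0.8],
)

```text
clock: 12.97
position: [0.5879, 0.0875, 0.2956]
ee_rot: [-0.001, 0.772, 0.635, -0.002]
contact_force: [1.2, 0.2, 0.7]
width: 0.068
gripper_force: 0.0
```

>>> carry_out(
  linear=[
    [0.007,0.0368,0],
    [0.007,0.0368,0],
    [0.007,0.0368,0],
    [0.007,0.0368,0],
    [0.007,0.0368,0],
  ],
  angular=[
    [-0.954,0.189,0],
    [-0.954,0.189,0],
    [-0.954,0.189,0],
    [-0.954,0.189,0],
    [-0.954,0.189,0],
  ],
  hand=[0,0,0,0,0],
)

```text
clock: 13.38
position: [0.6061, 0.1804, 0.2964]
ee_rot: [0.124, 0.758, 0.623, -0.15]
contact_force: [-0.1, -0.4, 0.1]
width: 0.0074
gripper_force: 0.0
```

>>> carry_out(
  linear=[
    [0.007,0.0368,0],
    [0.007,0.0368,0],
    [0.007,0.0368,0],
    [0.007,0.0368,0],
    [0,0,0],
    [0,0,0],
    [0,0,0],
    [0,0,0],
  ],
  angular=[
    [-0.954,0.189,0],
    [-0.954,0.189,0],
    [-0.954,0.189,0],
    [-0.954,0.189,0],
    [0,0,0],
    [0,0,0],
    [0,0,0],
    [0,0,0],
  ],
  hand=[0,0,0,0,0,0,0,0],
)

```text
clock: 14.05
position: [0.6199, 0.2517, 0.2963]
ee_rot: [0.217, 0.726, 0.596, -0.265]
contact_force: [0.0, -0.1, -0.5]
width: 0.0
gripper_force: 0.0
```

```bash
python3 -c "
from h import *
show();lane()
a=manip.get_image('wrist')[...,::-1];b=manip.get_image('scene')[...,::-1][150:420]
a=cv2.resize(a,(360,270))
c=np.zeros((270,760,3),np.uint8);c[:,:360]=a;c[:,360:]=b[:,100:500];cv2.imwrite('pics/c2.png',c)"
```

```text
clk 14.05 pos [0.6199 0.2517 0.2963] a_y -0.196 zax [-0.126 -0.631 -0.765] F [ 0.  -0.1 -0.5] w 0.0 g 0.0 q [ 0.43  0.62  1.31 -0.55  1.65  0.71]
lane xy -0.20953569421416346 0.0007835758840081685
```

View pics/c2.png

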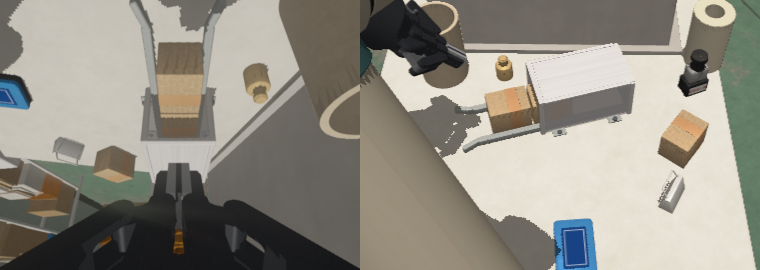

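The picture shows both cartons between the rails, in line and upright, the first entering the guard. The closed, tilted fingers are behind them, so I'll lower them and push.

>>> carry_out(
  linear=[
    [0,0,-0.0565],
    [0,0,-0.0565],
    [0,0,-0.0565],
    [0,0,-0.0565],
    [0,0,-0.0565],
    [0,0,0],
    [0,0,0],
  ],
  angular=[
    [0,0,0],
    [0,0,0],
    [0,0,0],
    [0,0,0],
    [0,0,0],
    [0,0,0],
    [0,0,0],
  ],
  hand=[0,0,0,0,0,0,0],
)

```text
clock: 14.73
position: [0.6198, 0.2518, 0.154]
ee_rot: [0.217, 0.725, 0.596, -0.267]
contact_force: [-0.3, -0.5, 0.5]
width: -0.0
gripper_force: 0.0
```

>>> carry_out(
  linear=[
    [-0.0031,-0.0157,0],
    [-0.0031,-0.0157,0],
    [-0.0031,-0.0157,0],
    [-0.0031,-0.0157,0],
    [-0.0031,-0.0157,0],
    [-0.0031,-0.0157,0],
    [-0.0031,-0.0157,0],
    [-0.0031,-0.0157,0],
  ],
  angular=[
    [0,0,0],
    [0,0,0],
    [0,0,0],
    [0,0,0],
    [0,0,0],
    [0,0,0],
    [0,0,0],
    [0,0,0],
  ],
  hand=[0,0,0,0,0,0,0,0],
)

```text
clock: 15.4
position: [0.6076, 0.1895, 0.155]
ee_rot: [0.218, 0.726, 0.597, -0.265]
contact_force: [1.5, 5.0, 4.3]
width: -0.0002
gripper_force: 2.4
```

```bash
python3 -c "
from h import *
show();lane()"
```

```text
clk 15.4 pos [0.6076 0.1895 0.155 ] a_y -0.1946 zax [-0.124 -0.632 -0.765] F [1.5 5.  4.3] w -0.0002 g 2.4 q [ 0.36  0.71  1.54 -0.6   1.35  0.83]
lane xy -0.14613754109096766 0.0007667857063453068
```

>>> carry_out(
  linear=[
    [-0.003,-0.0155,0],
    [-0.003,-0.0155,0],
    [-0.003,-0.0155,0],
    [-0.003,-0.0155,0],
    [0,0,0],
  ],
  angular=[
    [0,0,0],
    [0,0,0],
    [0,0,0],
    [0,0,0],
    [0,0,0],
  ],
  hand=[0,0,0,0,0],
)

```text
clock: 15.82
position: [0.6009, 0.1572, 0.1542]
ee_rot: [0.217, 0.725, 0.596, -0.267]
contact_force: [-0.4, -0.7, 0.2]
width: -0.0
gripper_force: 0.0
```

>>> carry_out(
  linear=[
    [-0.0012,-0.0059,0],
    [-0.0012,-0.0059,0],
    [0,0,0],
  ],
  angular=[
    [0,0,0],
    [0,0,0],
    [0,0,0],
  ],
  hand=[0,0,0],
)

```text
clock: 16.07
position: [0.6002, 0.1527, 0.1541]
ee_rot: [0.217, 0.725, 0.596, -0.266]
contact_force: [0.1, -0.1, -0.0]
width: -0.0001
gripper_force: 0.0
```

```bash
python3 -c "
from h import *
show();lane()"
```

```text
clk 16.07 pos [0.6002 0.1527 0.1541] a_y -0.1951 zax [-0.126 -0.632 -0.764] F [ 0.1 -0.1 -0. ] w -0.0001 g 0.0 q [ 0.31  0.69  1.6  -0.62  1.3   0.82]
lane xy -0.10857159558178521 0.0006110970934371518
```

>>> carry_out(
  linear=[
    [-0.0008,-0.0039,0],
    [-0.0008,-0.0039,0],
    [0,0,0],
  ],
  angular=[
    [0,0,0],
    [0,0,0],
    [0,0,0],
  ],
  hand=[0,0,0],
)

```text
clock: 16.32
position: [0.5995, 0.1491, 0.1543]
ee_rot: [0.217, 0.725, 0.597, -0.265]
contact_force: [0.8, 0.7, -0.6]
width: -0.0003
gripper_force: 0.2
```

>>> carry_out(
  linear=[
    [-0.0006,-0.0029,0],
    [0,0,0],
    [0,0,0],
  ],
  angular=[
    [0,0,0],
    [0,0,0],
    [0,0,0],
  ],
  hand=[0,0,0],
)

```text
clock: 16.57
position: [0.5992, 0.1478, 0.1545]
ee_rot: [0.218, 0.726, 0.597, -0.265]
contact_force: [0.1, -0.1, -0.5]
width: -0.0003
gripper_force: 0.3
```

```bash
python3 -c "
from h import *
show();lane()
a=manip.get_image('scene')[...,::-1][190:310,240:400]
cv2.imwrite('pics/c3.png',cv2.resize(a,None,fx=4,fy=4,interpolation=cv2.INTER_CUBIC))"
```

```text
clk 16.57 pos [0.5992 0.1478 0.1545] a_y -0.1949 zax [-0.126 -0.632 -0.764] F [ 0.1 -0.1 -0.5] w -0.0003 g 0.3 q [ 0.3   0.69  1.61 -0.63  1.29  0.82]
lane xy -0.10356177059114917 0.0006636636580655037
```

View pics/c3.png

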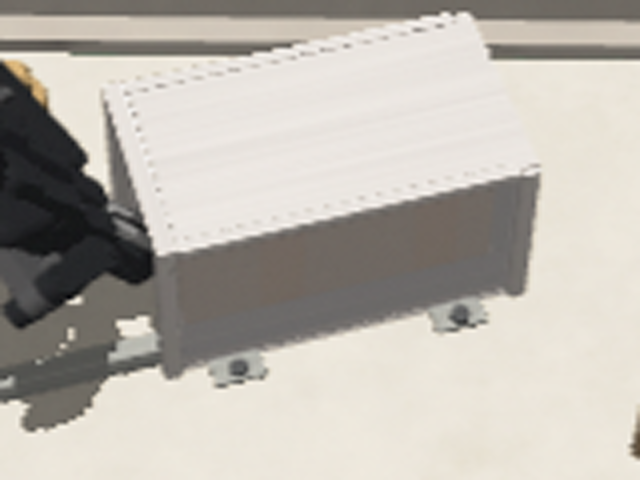

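Through the clear side, both cartons appear dimly, from about x=185 to 495. No stop force yet, so I'll keep pushing in small steps.

>>> carry_out(
  linear=[
    [-0.0006,-0.0029,0],
    [0,0,0],
  ],
  angular=[
    [0,0,0],
    [0,0,0],
  ],
  hand=[0,0],
)

```text
clock: 16.78
position: [0.5991, 0.1464, 0.1546]
ee_rot: [0.218, 0.726, 0.597, -0.265]
contact_force: [0.5, 1.7, -0.8]
width: -0.0002
gripper_force: 0.4
```

>>> carry_out(
  linear=[
    [-0.0006,-0.0029,0],
    [0,0,0],
  ],
  angular=[
    [0,0,0],
    [0,0,0],
  ],
  hand=[0,0],
)

```text
clock: 16.95
position: [0.5988, 0.1449, 0.1546]
ee_rot: [0.218, 0.726, 0.597, -0.265]
contact_force: [0.4, 1.6, 0.5]
width: 0.0
gripper_force: 0.5
```

>>> carry_out(
  linear=[
    [-0.0006,-0.0029,0],
    [0,0,0],
  ],
  angular=[
    [0,0,0],
    [0,0,0],
  ],
  hand=[0,0],
)

```text
clock: 17.12
position: [0.5986, 0.1444, 0.1549]
ee_rot: [0.217, 0.726, 0.597, -0.264]
contact_force: [-0.8, 6.8, 1.0]
width: 0.0001
gripper_force: 2.7
```

>>> carry_out(
  linear=[
    [-0.0006,-0.0029,0],
    [0,0,0],
    [0,0,0],
  ],
  angular=[
    [0,0,0],
    [0,0,0],
    [0,0,0],
  ],
  hand=[0,0,0],
)

```text
clock: 17.37
position: [0.5985, 0.144, 0.1551]
ee_rot: [0.217, 0.727, 0.597, -0.263]
contact_force: [-0.4, 9.5, 2.9]
width: 0.0002
gripper_force: 4.9
```

The push has firmed up against the stop, so I'll back the fingers straight out, then lift.

>>> carry_out(
  linear=[
    [0.002,0.01,0],
    [0.004,0.02,0],
    [0.008,0.04,0],
    [0.008,0.04,0],
    [0.008,0.04,0],
    [0.008,0.04,0.02],
    [0,0,0.07],
    [0,0,0.07],
  ],
  angular=[
    [0,0,0],
    [0,0,0],
    [0,0,0],
    [0,0,0],
    [0,0,0],
    [0,0,0],
    [0,0,0],
    [0,0,0],
  ],
  hand=[0,0,0,0,0,0,0,0],
)

```text
clock: 18.03
position: [0.6168, 0.2385, 0.2331]
ee_rot: [0.217, 0.724, 0.597, -0.268]
contact_force: [1.3, -0.4, -0.1]
width: -0.0003
gripper_force: 0.0
```

>>> carry_out(
  linear=[
    [0,0,0.05],
    [0,0,0.05],
    [0,0,0],
    [0,0,0],
  ],
  angular=[
    [0,0,0],
    [0,0,0],
    [0,0,0],
    [0,0,0],
  ],
  hand=[0,0,0,0],
)

```text
clock: 18.37
position: [0.6174, 0.2374, 0.2862]
ee_rot: [0.218, 0.726, 0.596, -0.264]
contact_force: [-0.3, 0.1, -0.6]
width: 0.0002
gripper_force: 0.0
```

```bash
python3 -c "
from h import *
show();lane()
a=manip.get_image('scene')[...,::-1][180:310,180:460]
b=manip.get_image('wrist')[...,::-1]
a=cv2.resize(a,None,fx=2.8,fy=2.2,interpolation=cv2.INTER_CUBIC);b=cv2.resize(b[60:330,160:480],None,fx=1.1,fy=1.1)
c=np.zeros((a.shape[0]+b.shape[0],a.shape[1],3),np.uint8);c[:a.shape[0]]=a;c[a.shape[0]:,:b.shape[1]]=b;print(c.shape);cv2.imwrite('pics/c4.png',c)"
```

```text
clk 18.37 pos [0.6174 0.2374 0.2862] a_y -0.1948 zax [-0.123 -0.631 -0.766] F [-0.3  0.1 -0.6] w 0.0002 g 0.0 q [ 0.41  0.62  1.35 -0.56  1.62  0.71]
lane xy -0.1950143796209077 0.0010760920040121104
(583, 784, 3)
```

View pics/c4.png

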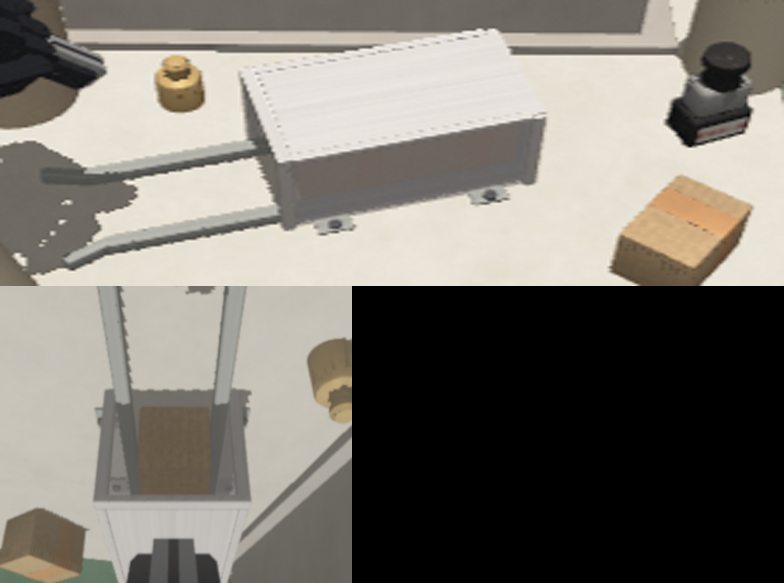

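The picture shows both cartons inside the guard. The second carton's rear face is centred and square between the rails, its foot at (139-210, 407). The bystanders and the third carton stand as before. One numeric check on that foot line:

```bash
python3 -c "
from h import *
s,M=pose();u=np.array([np.cos(-1.766),np.sin(-1.766)]);v=np.array([-u[1],u[0]])
for x in(139,210):
    p=wplane(M,[(x/1.1+160,121/1.1+60)],0)[0,:2]-[.5785,.0463];print(p@u,p@v)
"
```

```text
0.018318570473197664 -0.023396030544020046
0.018264091527163396 0.02560478083130239
```

The rear face is at x = 18.3 mm, so the second carton's centre is at 51.3 mm, y about 1 mm and square. That is as required.

```bash
python3 -c "
from rig import manip
print(manip.sign_off())"
```

```text
the job is handed in; nothing more can be done
None
```

I loaded two cartons into the lane and handed the job in: the first was pushed until force showed it against the end stop, the second measured at lane x ≈ 51 mm, centred within about 1 mm and square, the third carton and bystanders looked undisturbed in the last picture, and the hand-in returned no verdict.

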